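# Drive a rack's hinge pin home with the spring punch

### The job

The hinge pin of the folding steel rack still stands proud in front of the spring punch. Draw the punch's upright handle slowly back just until its sear catches - do not let it slip early, and do not haul on it once you feel it come up against the buffer - and let go so that it stays cocked; then press the white trip pad gently so that this one blow drives the pin fully home. Leave the steamers, crockery, tin and jar around it where they stand.

Things in the scene. Friction and masses are not known exactly. Their poses are not given: they have to be found in the camera images.
- punch: Spring punch bolted to the table, bed 260 x 90 mm, level, turned up to 0.35 rad. Origin under the bed, on the striker's line: +x muzzle (blow), -x draw, z up. The striker bar lies between two cheeks (tops at 62 mm, 58 mm over both). Behind x = -20 mm a cover (top at 67 mm) hides the sear and a rubber buffer. Above the cheeks only handle and trip pad stand up.
- striker (a joint): Draw in m: 0 at the start (nose on the pin), grows along punch -x, -0.006 once the pin is home. The spring pushes forward: 3 N at 0, 0.25 N more per mm. It catches between 26 and 46 mm (unseen, set anew each time). About 26 to 16 mm before that a ramp adds up to 4 N, then drag adds 1 N; 1.5 mm past the catch the buffer adds 4 N per mm. Let go earlier, it slips and knocks the pin.
- handle_face (a point): Middle of the muzzle-side (+x) face of the striker's upright dark steel handle plate (8 mm thick, 40 mm wide, top at 115 mm), 95 mm above the table. At the start it lies 134 mm towards the muzzle from trip_top. Push this face towards -x with closed fingertips from above. The handle bears at most 25 N from the hand, a squeeze included: push, do not pinch.
- trip (a joint): Depth of the trip pad in m: 0 up, 0.008 bottomed. It is linked to the sear: it dips 5 mm as the striker's lug rides over (from about 16 mm before the catch) and springs up again at the catch. Cocked, a press of 5 mm or more (3 to 8 N) fires the striker. It bears at most 25 N.
- trip_top (a point): Centre of the top of the white trip pad, 30 x 30 mm, 86 mm above the table, on the rear cover; press down.
- hinge_pin (a joint): How far the pin has gone in, in m: 0 proud at the start, 0.006 home with its head against the knuckle. It is tight: 9 N of push moves it, the resting striker (3 N) does not.
- pin_head (a point): Centre of the pin head's face, 40 mm above the table on the striker's line, at the muzzle.
- rack: Steel wire rack, 170 x 190 mm, legs folded, clamped in a nest before the muzzle; same origin and axes as the punch, it lies at x 120 to 310 mm, y -190 to 20 mm, up to 52 mm high.
- tier_low: Bamboo steamer tier, 170 mm across, 50 mm high, loose; origin under its centre. Bystander.
- tier_top: A second such tier standing on the first.
- bowl: Blue ceramic bowl, 120 mm across, 55 mm high, loose; origin under its centre. Bystander.
- tin: Steel tin, 66 mm across, 75 mm high, loose; origin under its centre. Bystander.
- cup: White cup, 72 mm across, 75 mm high, loose; origin under its centre. Bystander.
- jar: Glass jar, 60 mm across, 90 mm high, loose; origin under its centre. Bystander.

How it is judged:
On the way:
1. the striker is cocked: it stays drawn by itself, the hand off it, and the pin has not been knocked yet (value of joint striker above 0.02 m and contact force between each of the arm, the fingers and striker below 0.3 N and value of joint hinge_pin below 0.0015 m), for 0.3 s.
At the end, for the whole second after the job is handed in: After the striker had been cocked with the pin untouched (less than 1.5 mm in), it has fired: the pin is in by more than 5 of its 6 mm, the striker stands forward on it, the trip pad is up again, and the bystanders are within 20 mm of where they stood (value of joint hinge_pin above 0.005 m and value of joint striker below -0.003 m and value of joint trip below 0.002 m).
It fails at once if the hand loads the striker's handle with more than 25 N (contact force between the fingers and striker above 25 N).
It fails at once if the trip pad is pressed with more than 25 N (contact force between the fingers and trip above 25 N).
It fails at once if a bystander is moved more than 20 mm (distance of any of tier_low, tier_top, bowl, tin, cup, jar from where it was at the start of the episode above 0.02 m).
It also fails if it takes over 64 s, if anything falls off the work surface, if the arm or the gripper's body presses on something with over 40 N, if the wrist force passes 120 N, or if a joint passes its speed limit or range.

### The arm

A 6-joint arm with a two-finger parallel gripper is mounted at the origin on the work surface. World frame = base frame: x ahead of the robot, y to its left, z up, the work surface at z = 0. Lengths are in m, angles in rad, forces in N, time in s.
With the tool pointing down it reaches from about 0.35 to 0.975 m from the base axis. Payload 4.9 kg.
Tool frame: the origin (TCP) lies midway between the tips of the shut fingers; the grasp point (between the pads) lies 19 mm behind it; z points along the fingers, y is the line along which they close (so a half turn about z gives the same grasp; the last joint's range is limited). The gripper opens to 85 mm and grips with 20 to 120 N. Pads are 22 mm wide; open, the fingers measure 114 mm over their backs; the gripper's body (76 mm by 85 mm) begins 54 mm behind the grasp point. The pads swing forward as they close: fully open they stand 13 mm farther back than shut.
Start: joints at [1.16, 0.053, 1.613, -0, 1.476, -0.119], TCP at [0.18, 0.599, 0.231] pointing down, gripper open.
Joint ranges: [-3.01, 3.01], [-1.01, 2.22], [0.06, 2.58], [-1.02, 4.17], [0.09, 2.62], [-3.14, 3.14]. Speed limits (rad/s): [2.57, 2.57, 3.14, 3.14, 3.14, 3.14].

### API

Orientations are given as a unit quaternion [w, x, y, z].
In Python, from plant import state, grab_frame, job_done, cut_out, place_of gives the robot as it stands.
- The arm moves only by the tool jog_arm, never from a script. Its argument "motion" is text: rows parted by semicolons, each of 7 numbers parted by spaces: the opening in per cent of the stroke, from 0 (shut) to 100 (fully open), then the shift along the tool's x, y, z as a fraction of full scale, then the turn, a rotation vector about the tool's x, y, z as a fraction of full scale. A call has exactly 5 rows; each row is the pose to reach, as a shift and turn from the pose commanded when the call began, along the tool's axes at that moment; what a row does not reach only later rows make up. Full scale, the value 1, is 50 cm for a shift and 1.5 rad for a turn. A row lasts 1/8 s, in which the tool goes at most 62.5 mm and 10.7 degrees, less where a joint would pass 70% of its speed; a pose out of reach is approached as far as the arm can. A call with a number of a shift or a turn outside -1 to 1 is refused whole. A call with a gripper value outside its range is refused whole. The fingers move at their own pace and stop on an object; the grip force is fixed at half the most. Time passes only in rows, so rows that repeat a pose let the fingers close, or fill a call up. It gives the time, the measured TCP pose, the force, the opening and the grip force at its end, in the units of the state.
- state(): the state, without advancing time (a new reading comes with each control period).
- grab_frame(name): name is "side" or "top" or "wrist"; returns a dict with "color" (400x640x3 uint8, red, green, blue), "range_z" (400x640 float32, m along the optical axis (not along the pixel's ray), 0 where there is no reading), "intrinsics" (3x3 intrinsics, pixels), "world_from_camera" (4x4, takes a point from camera to world coordinates). Camera axes: x right, y up, looking along -z (the intrinsics and any distortion apply to the point x, -y, -z); pixel columns grow to the right and rows downward; lengths in m; the calibration is good to about 2 mm. A picture is of the moment at which its call begins.
- job_done(): hands the job in; it is judged then, once.
Trained networks look in the newest picture that a camera, given by its name, has taken for a name from the list of things; names that differ only in an ending like _2 or _b are one class to them, and where a whole thing is asked for, a point or a joint stands for the part that bears it (a point fixed in the world has none). Each returns a list of dicts, best first, with "p" (0 to 1); they miss things now and then, are a little off and sometimes report something else, mostly with a low value. They report only what shows in the picture. A call takes as long as a camera call.
- cut_out(camera, thing): "pixels" (400x640 bool, what is visible of it).
- place_of(camera, thing): "at" ([x, y, z] in m, in world coordinates, good to about 4 mm: a listed point, or the origin of a listed thing).
The state is a dict: "time": time; "joint_pos": joint angles; "joint_vel": joint speeds; "joint_efforts": joint torques, N m; "tool_pos": TCP position; "tool_rot": TCP orientation; "contact_force": force on the tool from outside, world axes, zero at the start; "ft_torque": the same for the moment, N m; "gripper_width": opening from 0.0 (shut) to 1.0 (fully open); "grasp_force": force on a finger pad.
Only numpy, scipy, OpenCV 4.12 (cv2) and the standard library are available. Lean on these libraries where they do the work, as an engineer would, in place of code of your own. Each camera call takes 0.05 s, during which the arm holds its last target. There are 200 camera calls.

## Working session

There is one attempt and no reset: what is moved stays moved. The work goes in short steps, Python scripts to look and compute and a tool call to move; the robot and the scene stay as the last step left them, time stands still between calls to the robot, and variables do not carry over. Pictures are saved under pics/ and viewed, at most 10 in all, crops included, and the job is handed in when it is done.

Besides the shell and the picture viewer there is one more tool, called after "Call:" in YAML: its name, and indented under it one key for each argument. jog_arm: Moves the arm, as the interface text tells. Shift numbers are shares of 50 cm and turn numbers shares of 1.5 rad, none past 1 either way. Its arguments: {"type":"object","properties":{"motion":{"type":"string"}},"required":["motion"]}

```bash
mkdir -p pics; cat > h.py <<'E'
from plant import *
import numpy as np, cv2
def save(cam,name):
    f=grab_frame(cam); cv2.imwrite(f'pics/{name}.png',f['color'][:,:,::-1]); return f
def cloud(f):
    K=f['intrinsics'];z=f['range_z'];v,u=np.mgrid[:400,:640]
    x=(u-K[0,2])/K[0,0]*z;y=(v-K[1,2])/K[1,1]*z
    P=np.stack([x,-y,-z],-1);T=f['world_from_camera'];return P@T[:3,:3].T+T[:3,3]
def px(f,P):
    T=np.linalg.inv(f['world_from_camera']);p=T[:3,:3]@np.array(P)+T[:3,3];q=f['intrinsics']@np.array([p[0],-p[1],-p[2]]);return (q[:2]/q[2]).round(1)
E
python3 - <<'E'
from h import *
np.set_printoptions(precision=4,suppress=True)
F={c:save(c,c+'0') for c in ('side','top')}
for c in F:
  print(c,F[c]['world_from_camera'][:3,3])
  for t in ('handle_face','trip_top','pin_head','punch','tier_low','bowl','tin','cup','jar','rack'):
    r=place_of(c,t)
    print(c,t,[(np.round(d['at'],4),round(d['p'],2),px(F[c],d['at'])) for d in r[:2]])
  for t in ('striker','trip'):
    for d in cut_out(c,t)[:1]:
      m=d['pixels'];P=cloud(F[c])[m&(F[c]['range_z']>0)];print(c,t,d['p'],m.sum(),np.median(P,0),P.min(0),P.max(0))
s=state();print(s)
E
```

```text
side [0.2051 0.4757 0.6793]
side handle_face [(array([ 0.5948, -0.1096,  0.0979]), 0.55, array([353.9, 147. ]))]
side trip_top [(array([ 0.4676, -0.0946,  0.0861]), 0.62, array([399.1, 180.7]))]
side pin_head []
side punch [(array([ 0.5528, -0.1059, -0.0055]), 0.63, array([364.8, 189.9]))]
side tier_low [(array([ 0.6791,  0.0435, -0.0015]), 0.7, array([280.6, 199.4]))]
side bowl [(array([ 0.5213,  0.0326, -0.004 ]), 0.86, array([338.7, 232.3])), (array([0.679 , 0.0487, 0.0471]), 0.69, array([277.5, 185.4]))]
side tin [(array([ 0.5653, -0.2617,  0.0009]), 0.69, array([397.1, 151.8]))]
side cup [(array([ 0.3927, -0.2445,  0.0005]), 0.67, array([456.6, 186.9]))]
side jar [(array([ 0.4509,  0.1398, -0.0045]), 0.85, array([333.1, 285.1]))]
side rack []
side striker 0.82 446 [ 0.5891 -0.1073  0.0734] [ 0.5401 -0.1323  0.0301] [ 0.6257 -0.0859  0.116 ]
side trip 0.5 181 [ 0.4618 -0.0949  0.0848] [ 0.4463 -0.1972 -0.0013] [ 0.488  -0.0807  0.0883]
top [0.4406 0.0695 0.9223]
top handle_face [(array([ 0.5938, -0.1139,  0.0966]), 0.62, array([390.1, 172.1]))]
top trip_top [(array([ 0.4627, -0.0
[... 476 characters left out ...]
riker 0.85 377 [ 0.5868 -0.1104  0.048 ] [ 0.5286 -0.1353  0.01  ] [ 0.6563 -0.0925  0.1167]
top trip 0.71 156 [ 0.46   -0.0996  0.0857] [ 0.4462 -0.118   0.068 ] [ 0.4739 -0.0836  0.0899]
{'time': 1.3, 'joint_pos': array([ 1.16  ,  0.0527,  1.6129,  0.    ,  1.476 , -0.119 ]), 'joint_vel': array([-0.0027,  0.0011,  0.0004,  0.0002, -0.0002,  0.0014]), 'joint_efforts': array([ -0.0004, -39.3701, -37.045 ,  -0.0001,   0.0006,  -0.    ]), 'tool_pos': array([0.1798, 0.5986, 0.2313]), 'tool_rot': array([-0.    ,  0.1454,  0.9894, -0.    ]), 'contact_force': array([ 0.1887,  0.1745, -0.1558]), 'ft_torque': array([-0.0089, -0.0142, -0.0039]), 'grasp_force': 0.0, 'gripper_width': 1.001192390557389}
```

```bash
python3 - <<'E'
from h import *
np.set_printoptions(precision=4,suppress=True)
f=grab_frame('top');C=cloud(f)
im=cv2.imread('pics/top0.png')
cv2.imwrite('pics/top1.png',cv2.resize(im[110:330,230:500],None,fx=2.7,fy=2.7,interpolation=cv2.INTER_CUBIC))
# cover + cheeks: box fit of heights .055-.072
P=C.reshape(-1,3)
near=(abs(P[:,0]-.55)<.16)&(abs(P[:,1]+.105)<.07)
for lo,hi in((.056,.072),(.08,.091),(.1,.125)):
  q=P[near&(P[:,2]>lo)&(P[:,2]<hi)]
  r=cv2.minAreaRect(q[:,:2].astype(np.float32)*1000);print(lo,len(q),r,np.median(q,0))
c=cut_out('top','handle_face'); 
m=c[0]['pixels'];m&=C[:,:,2]>.1;print(C[m].mean(0),cv2.minAreaRect(C[m][:,:2].astype(np.float32)*1000))
for d in cut_out('top','punch')[:1]:
  q=C[d['pixels']];q=q[q[:,2]<.03];print('bed',cv2.minAreaRect(q[:,:2].astype(np.float32)*1000),np.median(q,0))
f=grab_frame('side');C=cloud(f);P=C.reshape(-1,3)
near=(abs(P[:,0]-.55)<.16)&(abs(P[:,1]+.105)<.07)
for lo,hi in((.056,.072),(.08,.091),(.1,.125)):
  q=P[near&(P[:,2]>lo)&(P[:,2]<hi)]
  if len(q)>4:r=cv2.minAreaRect(q[:,:2].astype(np.float32)*1000);print(lo,len(q),r,np.median(q,0))
E
```

```text
0.056 1483 ((529.5778198242188, -80.45712280273438), (110.92594146728516, 228.1041259765625), 84.331787109375) [ 0.4982 -0.1009  0.0657]
0.08 189 ((519.0244750976562, -102.79309844970703), (39.10523986816406, 145.5499267578125), 82.47064208984375) [ 0.4623 -0.1     0.0858]
0.1 94 ((633.942626953125, -73.81391906738281), (146.845947265625, 30.620819091796875), 41.576377868652344) [ 0.5905 -0.1077  0.1134]
[ 0.5896 -0.1093  0.112 ] ((590.85302734375, -110.77430725097656), (35.59918212890625, 7.988163948059082), 83.70643615722656)
bed ((533.5017700195312, -106.32249450683594), (89.71488952636719, 257.81060791015625), 83.7870864868164) [ 0.5549 -0.0788  0.012 ]
0.056 1539 ((529.0910034179688, -103.83006286621094), (61.25318908691406, 230.99066162109375), 84.55650329589844) [ 0.4964 -0.0911  0.0652]
0.08 234 ((521.5228881835938, -103.13016510009766), (38.444923400878906, 148.60726928710938), 84.93171691894531) [ 0.4661 -0.0972  0.0851]
0.1 111 ((629.2948608398438, -73.02318572998047), (137.95797729492188, 30.059751510620117), 44.44227600097656) [ 0.5907 -0.1067  0.1106]
```

View pics/top1.png

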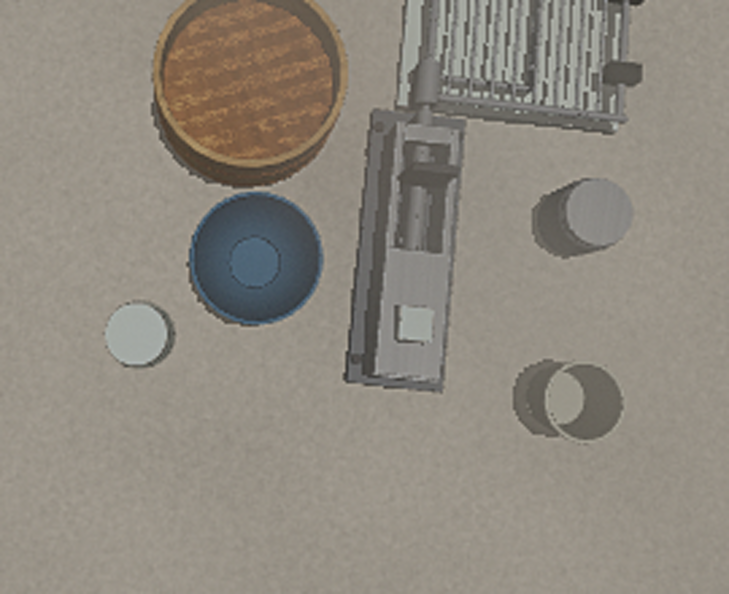

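View pics/side0.png

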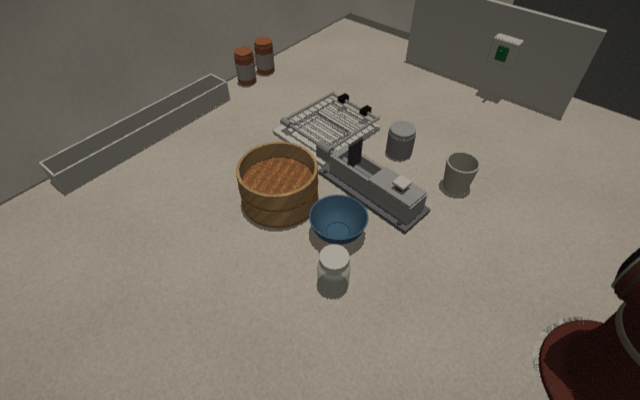

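The top crop shows the punch at cols 345–465 and rows 108–390, with the handle at about (430,170) and the white pad at (415,323). The steamers and bowl are to its left, and the tin and cup are to its right. The side view agrees with this: handle at (354,150), pad at (401,183). Punch yaw is about -0.108 rad, the handle face is near (0.595, -0.112), and the pad is near (0.464, -0.098).

```bash
cat >> h.py <<'E'
from scipy.spatial.transform import Rotation as R
YAW=-0.108; D=np.array([np.cos(YAW),np.sin(YAW),0])
TRIP=np.array([.4640,-.0985,.086]); FACE=TRIP+.1335*D; FACE[2]=.095
def goal(pos,turn=True,cur=None):
    s=state();r=R.from_quat(s['tool_rot'],scalar_first=True)
    x=-D;z=np.array([0,0,-1.]);G=R.from_matrix(np.c_[x,np.cross(z,x),z])
    print('t',s['time'],'at',s['tool_pos'].round(4),'shift',(r.inv().apply(np.array(pos)-s['tool_pos'])/.5).round(4),'turn',((r.inv()*G).as_rotvec()/1.5).round(4),'F',s['contact_force'].round(2),'w',round(s['gripper_width'],3))
E
python3 - <<'E'
from h import *
print(FACE)
goal([*(FACE+.045*D)[:2],.22]);goal([.40,.25,.27])
E
```

```text
[ 0.59672218 -0.11288999  0.095     ]
t 1.5 at [0.1798 0.5986 0.2313] shift [-1.2964 -1.1064  0.0225] turn [ 0.     -0.     -0.1225] F [-0.39  0.17  0.14] w 1.0
t 1.5 at [0.1798 0.5986 0.2313] shift [-0.6223 -0.541  -0.0774] turn [ 0.     -0.     -0.1225] F [-0.39  0.17  0.14] w 1.0
```

Call:
jog_arm:
  motion: "0 -0.09 -0.08 -0.02 0 0 -0.025; 0 -0.18 -0.16 -0.04 0 0 -0.05; 0 -0.27 -0.235 -0.06 0 0 -0.075; 0 -0.36 -0.31 -0.06 0 0 -0.1; 0 -0.45 -0.39 -0.06 0 0 -0.1225"

```text
time: 2.12
tool_pos: [0.34, 0.3456, 0.2618]
tool_rot: [0.001, 0.053, 0.999, 0.0]
contact_force: [1.1, -0.4, -0.8]
gripper_width: -0.002
grasp_force: 0.0
```

```bash
python3 - <<'E'
from h import *
goal([*(FACE+.045*D)[:2],.22])
E
```

```text
t 2.125 at [0.34   0.3456 0.2618] shift [-0.6979 -0.8574  0.0836] turn [0.0005 0.0007 0.0011] F [ 1.12 -0.39 -0.82] w -0.002
```

Call:
jog_arm:
  motion: "0 -0.07 -0.085 0 0 0 0; 0 -0.14 -0.17 0 0 0 0; 0 -0.21 -0.255 0 0 0 0; 0 -0.28 -0.34 0 0 0 0; 0 -0.35 -0.43 0 0 0 0"

```text
time: 2.75
tool_pos: [0.4908, 0.1129, 0.2616]
tool_rot: [0.0, 0.054, 0.999, 0.0]
contact_force: [0.2, 1.4, 0.3]
gripper_width: -0.005
grasp_force: 0.0
```

```bash
python3 - <<'E'
from h import *
goal([*(FACE+.045*D)[:2],.22])
E
```

```text
t 2.75 at [0.4908 0.1129 0.2616] shift [-0.3492 -0.4261  0.0834] turn [0.0003 0.0006 0.    ] F [0.25 1.41 0.26] w -0.005
```

Call:
jog_arm:
  motion: "0 -0.08 -0.1 0.02 0 0 0; 0 -0.16 -0.2 0.04 0 0 0; 0 -0.24 -0.3 0.06 0 0 0; 0 -0.33 -0.41 0.08 0 0 0; 0 -0.33 -0.41 0.08 0 0 0"

```text
time: 3.38
tool_pos: [0.6325, -0.1101, 0.2199]
tool_rot: [-0.001, 0.056, 0.998, 0.0]
contact_force: [-0.0, 0.5, 0.1]
gripper_width: -0.002
grasp_force: 0.0
```

```bash
python3 - <<'E'
from h import *
goal([*(FACE+.028*D)[:2],.088])
f=save('side','side2');im=cv2.imread('pics/side2.png')
cv2.imwrite('pics/side2c.png',cv2.resize(im[80:260,240:480],None,fx=3,fy=3,interpolation=cv2.INTER_CUBIC))
save('wrist','wrist2')
for c in('wrist','side','top'):
  for t in('handle_face','trip_top'):
    if c=='top' and t=='handle_face': grab_frame('top')
    print(c,t,[(np.round(d['at'],4),round(d['p'],2)) for d in place_of(c,t)[:1]])
E
```

```text
t 3.375 at [ 0.6325 -0.1101  0.2199] shift [ 0.014  -0.0132  0.2637] turn [-0.     -0.0012 -0.0023] F [-0.04  0.49  0.14] w -0.002
wrist handle_face [(array([ 0.596 , -0.1125,  0.0925]), 0.65)]
wrist trip_top []
side handle_face [(array([ 0.5967, -0.1122,  0.0936]), 0.74)]
side trip_top [(array([ 0.4666, -0.0966,  0.0863]), 0.68)]
top handle_face []
top trip_top [(array([ 0.4607, -0.0959,  0.0855]), 0.38)]
```

View pics/side2c.png

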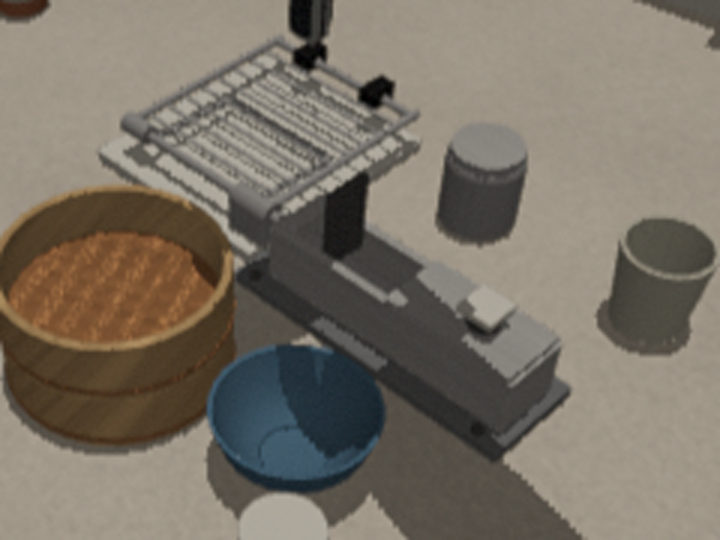

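View pics/wrist2.png

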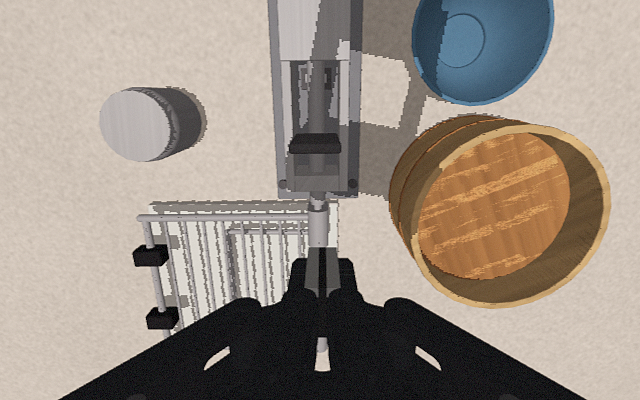

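The side crop shows the pad at (490,308) and the handle at (345,215), both clear of the arm. In the wrist view the shut fingers line up with the striker line, with the handle at (315,143). Next I go down on the muzzle side of the handle.

Call:
jog_arm:
  motion: "0 0.007 -0.012 0.07 0 0 -0.002; 0 0.014 -0.013 0.14 0 0 -0.002; 0 0.014 -0.013 0.21 0 0 -0.002; 0 0.014 -0.013 0.264 0 0 -0.002; 0 0.014 -0.013 0.264 0 0 -0.002"

```text
time: 4.45
tool_pos: [0.6221, -0.1116, 0.0866]
tool_rot: [-0.003, 0.052, 0.999, 0.001]
contact_force: [0.2, -0.2, 0.2]
gripper_width: -0.001
grasp_force: 0.0
```

```bash
cat >> h.py <<'E'
def look():
    s=state();print('t',s['time'],'back',round(float((FACE-s['tool_pos'])@D)*1000,2),'lat',round(float(np.cross(D,s['tool_pos']-FACE)[2])*1000,2),'z',s['tool_pos'][2].round(4),'Fx',round(float(s['contact_force']@D),2),'F',s['contact_force'].round(2))
def pad():
    f=grab_frame('side');C=cloud(f)
    d=(C-TRIP)@D; l=np.cross(D,C-TRIP)[:,:,2]
    m=(abs(d)<.025)&(abs(l)<.022)&(C[:,:,2]>.072)&(f['color'].min(2)>0)
    h=(C[:,:,2][(abs(d-.001)<.009)&(abs(l)<.009)])
    print('pad z',np.median(h).round(4) if len(h) else None,len(h),'n>72mm',m.sum())
    m=((d>.03)&(d<.16)&(abs(l)<.03)&(C[:,:,2]>.085)&(f['color'].max(2)<60))
    print('handle',m.sum(),(np.median(d[m])*1000).round(1) if m.any() else None)
E
python3 - <<'E'
from h import *
look();goal([*(FACE+.028*D)[:2],.088]);pad()
E
```

```text
t 4.45 back -25.1 lat 4.0 z 0.0866 Fx 0.22 F [ 0.2  -0.21  0.21]
t 4.45 at [ 0.6221 -0.1116  0.0866] shift [-0.0058 -0.008  -0.0027] turn [ 0.0007 -0.0036  0.0025] F [ 0.2  -0.21  0.21] w -0.001
pad z 0.085 60 n>72mm 184
handle 1500 130.4
```

Call:
jog_arm:
  motion: "0 0.004 -0.004 -0.002 0 0 0; 0 0.008 -0.008 -0.002 0 0 0; 0 0.012 -0.008 -0.002 0 0 0; 0 0.016 -0.008 -0.002 0 0 0; 0 0.02 -0.008 -0.002 0 0 0"

```text
time: 5.12
tool_pos: [0.6137, -0.1158, 0.0904]
tool_rot: [0.0, 0.053, 0.999, -0.0]
contact_force: [0.5, -0.3, -0.3]
gripper_width: -0.002
grasp_force: 0.0
```

```bash
python3 - <<'E'
from h import *
look();goal([*FACE[:2],.088])
E
```

```text
t 5.125 back -17.2 lat -1.04 z 0.0904 Fx 0.53 F [ 0.5  -0.31 -0.28]
t 5.125 at [ 0.6137 -0.1158  0.0904] shift [0.0344 0.0022 0.0047] turn [-0.      0.      0.0019] F [ 0.5  -0.31 -0.28] w -0.002
```

Call:
jog_arm:
  motion: "0 0.003 0.001 0.004 0 0 0; 0 0.006 0.001 0.004 0 0 0; 0 0.01 0.001 0.004 0 0 0; 0 0.013 0.001 0.004 0 0 0; 0 0.016 0.001 0.004 0 0 0"

```text
time: 5.75
tool_pos: [0.6065, -0.1145, 0.0884]
tool_rot: [0.001, 0.053, 0.999, -0.0]
contact_force: [3.7, -0.4, -2.9]
gripper_width: 0.001
grasp_force: 1.6
```

```bash
python3 - <<'E'
from h import *
look();pad();look()
E
```

```text
t 5.75 back -9.9 lat -0.54 z 0.0884 Fx 3.72 F [ 3.69 -0.41 -2.9 ]
pad z 0.0853 60 n>72mm 184
handle 1724 121.9
t 5.8 back -9.68 lat -0.5 z 0.0883 Fx 3.63 F [ 3.64 -0.07 -2.44]
```

Call:
jog_arm:
  motion: "0 0.003 0 0 0 0 0; 0 0.006 0 0 0 0 0; 0 0.009 0 0 0 0 0; 0 0.012 0 0 0 0 0; 0 0.014 0 0 0 0 0"

```text
time: 6.42
tool_pos: [0.5996, -0.1138, 0.0884]
tool_rot: [0.001, 0.053, 0.999, -0.0]
contact_force: [7.1, 0.1, -4.4]
gripper_width: -0.0
grasp_force: 3.4
```

```bash
python3 - <<'E'
from h import *
look();pad();look()
E
```

```text
t 6.425 back -2.98 lat -0.55 z 0.0884 Fx 7.01 F [ 7.06  0.09 -4.39]
pad z 0.0847 60 n>72mm 185
handle 1755 115.7
t 6.475 back -2.9 lat -0.58 z 0.0884 Fx 5.97 F [ 5.95 -0.45 -3.19]
```

Call:
jog_arm:
  motion: "0 0.003 0 0.001 0 0 0; 0 0.006 0 0.002 0 0 0; 0 0.009 0 0.003 0 0 0; 0 0.012 0 0.003 0 0 0; 0 0.012 0 0.003 0 0 0"

```text
time: 7.1
tool_pos: [0.5952, -0.1134, 0.0885]
tool_rot: [0.003, 0.053, 0.999, -0.0]
contact_force: [8.2, -0.2, -1.4]
gripper_width: -0.001
grasp_force: 4.1
```

```bash
python3 - <<'E'
from h import *
look();pad();look()
E
```

```text
t 7.1 back 1.49 lat -0.69 z 0.0885 Fx 8.19 F [ 8.21 -0.22 -1.45]
pad z 0.0816 54 n>72mm 184
handle 1761 110.8
t 7.15 back 1.5 lat -0.65 z 0.0885 Fx 8.46 F [ 8.43 -0.74 -1.46]
```

Call:
jog_arm:
  motion: "0 0.003 0 0 0 0 0; 0 0.006 0 0 0 0 0; 0 0.009 0 0 0 0 0; 0 0.012 0 0 0 0 0; 0 0.012 0 0 0 0 0"

```text
time: 7.78
tool_pos: [0.5891, -0.1127, 0.0884]
tool_rot: [0.003, 0.053, 0.999, -0.0]
contact_force: [8.1, 0.5, -2.3]
gripper_width: 0.001
grasp_force: 3.9
```

```bash
python3 - <<'E'
from h import *
look();pad();look()
E
```

```text
t 7.775 back 7.6 lat -0.67 z 0.0884 Fx 8.01 F [ 8.11  0.52 -2.27]
pad z 0.0805 54 n>72mm 183
handle 1769 104.7
t 7.825 back 7.59 lat -0.67 z 0.0884 Fx 7.64 F [ 7.65 -0.33 -1.33]
```

Call:
jog_arm:
  motion: "0 0.002 0 0 0 0 0; 0 0.004 0 0 0 0 0; 0 0.006 0 0 0 0 0; 0 0.008 0 0 0 0 0; 0 0.01 0 0 0 0 0"

```text
time: 8.45
tool_pos: [0.5846, -0.1123, 0.0885]
tool_rot: [0.003, 0.053, 0.999, -0.0]
contact_force: [9.8, 0.0, -2.1]
gripper_width: 0.003
grasp_force: 4.8
```

```bash
python3 - <<'E'
from h import *
look();pad();look()
E
```

```text
t 8.45 back 12.12 lat -0.71 z 0.0885 Fx 9.77 F [ 9.83  0.04 -2.07]
pad z 0.0808 54 n>72mm 183
handle 1765 100.2
t 8.5 back 12.23 lat -0.7 z 0.0885 Fx 10.63 F [10.77  0.71 -1.27]
```

Call:
jog_arm:
  motion: "0 0.001 0 0 0 0 0; 0 0.002 0 0 0 0 0; 0 0.003 0 0 0 0 0; 0 0.004 0 0 0 0 0; 0 0.005 0 0 0 0 0"

```text
time: 9.12
tool_pos: [0.5823, -0.1121, 0.0885]
tool_rot: [0.004, 0.053, 0.999, -0.0]
contact_force: [11.4, -0.3, -2.8]
gripper_width: -0.003
grasp_force: 5.1
```

```bash
python3 - <<'E'
from h import *
look();pad();look()
E
```

```text
t 9.125 back 14.44 lat -0.73 z 0.0885 Fx 11.38 F [11.42 -0.27 -2.82]
pad z 0.0805 56 n>72mm 183
handle 1759 97.5
t 9.175 back 14.5 lat -0.72 z 0.0885 Fx 9.87 F [ 9.97  0.39 -3.7 ]
```

Call:
jog_arm:
  motion: "0 0.001 0 0 0 0 0; 0 0.002 0 0 0 0 0; 0 0.003 0 0 0 0 0; 0 0.004 0 0 0 0 0; 0 0.004 0 0 0 0 0"

```text
time: 9.8
tool_pos: [0.5804, -0.1119, 0.0885]
tool_rot: [0.004, 0.053, 0.999, -0.0]
contact_force: [11.3, -0.0, -3.0]
gripper_width: 0.004
grasp_force: 5.2
```

```bash
python3 - <<'E'
from h import *
look();pad();look()
E
```

```text
t 9.8 back 16.37 lat -0.75 z 0.0885 Fx 11.28 F [11.34 -0.02 -2.97]
pad z 0.0803 55 n>72mm 183
handle 1761 95.5
t 9.85 back 16.35 lat -0.77 z 0.0885 Fx 11.22 F [11.25 -0.33 -2.16]
```

Draw is about 27 mm and the pad is still dipped, so I keep going in 2 mm steps.

Call:
jog_arm:
  motion: "0 0.001 0 0 0 0 0; 0 0.002 0 0 0 0 0; 0 0.003 0 0 0 0 0; 0 0.004 0 0 0 0 0; 0 0.004 0 0 0 0 0"

```text
time: 10.48
tool_pos: [0.5785, -0.1117, 0.0885]
tool_rot: [0.004, 0.053, 0.999, -0.0]
contact_force: [11.4, -0.5, -3.5]
gripper_width: -0.001
grasp_force: 5.5
```

```bash
python3 - <<'E'
from h import *
look();pad();look()
E
```

```text
t 10.475 back 18.2 lat -0.76 z 0.0885 Fx 11.43 F [11.44 -0.49 -3.47]
pad z 0.0804 50 n>72mm 183
handle 1760 94.3
t 10.525 back 18.24 lat -0.76 z 0.0885 Fx 10.77 F [10.76 -0.69 -3.25]
```

Call:
jog_arm:
  motion: "0 0.001 0 0 0 0 0; 0 0.002 0 0 0 0 0; 0 0.003 0 0 0 0 0; 0 0.004 0 0 0 0 0; 0 0.004 0 0 0 0 0"

```text
time: 11.15
tool_pos: [0.5767, -0.1115, 0.0885]
tool_rot: [0.004, 0.053, 0.999, -0.0]
contact_force: [12.4, -0.3, -2.6]
gripper_width: 0.003
grasp_force: 5.7
```

```bash
python3 - <<'E'
from h import *
look();pad();look()
E
```

```text
t 11.15 back 20.07 lat -0.76 z 0.0885 Fx 12.38 F [12.43 -0.28 -2.64]
pad z 0.0802 52 n>72mm 179
handle 1749 91.5
t 11.2 back 20.1 lat -0.77 z 0.0885 Fx 11.34 F [11.3  -0.98 -3.45]
```

Call:
jog_arm:
  motion: "0 0.001 0 0 0 0 0; 0 0.002 0 0 0 0 0; 0 0.003 0 0 0 0 0; 0 0.003 0 0 0 0 0; 0 0.003 0 0 0 0 0"

```text
time: 11.82
tool_pos: [0.5751, -0.1113, 0.0885]
tool_rot: [0.004, 0.053, 0.999, -0.0]
contact_force: [11.4, 0.2, -1.5]
gripper_width: -0.001
grasp_force: 5.5
```

```bash
python3 - <<'E'
from h import *
look();pad();look()
f=save('side','side3');im=cv2.imread('pics/side3.png')
cv2.imwrite('pics/side3c.png',cv2.resize(im[120:240,300:460],None,fx=4.5,fy=4.5,interpolation=cv2.INTER_CUBIC))
E
```

```text
t 11.825 back 21.71 lat -0.8 z 0.0885 Fx 11.28 F [11.37  0.24 -1.46]
pad z 0.0852 58 n>72mm 186
handle 1751 90.9
t 11.875 back 21.73 lat -0.78 z 0.0885 Fx 11.05 F [11.04 -0.61 -2.78]
```

View pics/side3c.png

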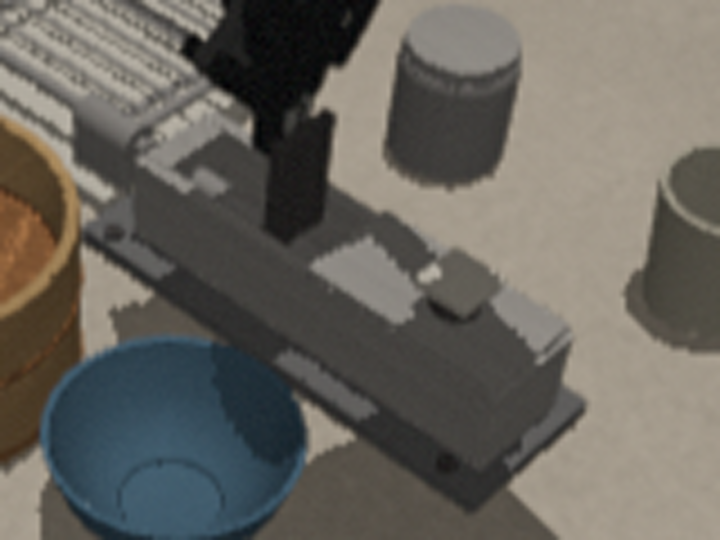

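The crop shows the pad, in shadow at (460,280), standing up again: z went from 0.080 to 0.085. The drag has also dropped off, so the sear has caught. I nudge 0.5 mm further, then ease off slowly while watching the force.

Call:
jog_arm:
  motion: "0 0.001 0 0 0 0 0; 0 0.001 0 0 0 0 0; 0 0 0 0 0 0 0; 0 -0.002 0 0 0 0 0; 0 -0.004 0 0 0 0 0"

```text
time: 12.55
tool_pos: [0.5758, -0.1114, 0.0884]
tool_rot: [0.002, 0.053, 0.999, -0.0]
contact_force: [4.7, -0.5, 2.2]
gripper_width: 0.002
grasp_force: 2.3
```

```bash
python3 - <<'E'
from h import *
look();pad();look()
E
```

```text
t 12.55 back 20.99 lat -0.77 z 0.0884 Fx 4.67 F [ 4.65 -0.45  2.21]
pad z 0.0848 57 n>72mm 184
handle 1749 91.5
t 12.6 back 21.05 lat -0.78 z 0.0884 Fx 6.21 F [ 6.21 -0.31  0.31]
```

The force fell to about 5 N while the handle stayed put, so the sear is holding. I back off clear and wait there.

Call:
jog_arm:
  motion: "0 -0.004 0 0 0 0 0; 0 -0.008 0 0 0 0 0; 0 -0.014 0 0 0 0 0; 0 -0.022 0 0 0 0 0; 0 -0.03 0 0 0 0 0"

```text
time: 13.22
tool_pos: [0.5892, -0.1127, 0.0866]
tool_rot: [-0.0, 0.053, 0.999, 0.0]
contact_force: [0.6, 0.6, -0.3]
gripper_width: 0.005
grasp_force: 0.0
```

```bash
python3 - <<'E'
from h import *
look();pad()
s=state();goal([*s['tool_pos'][:2],.17])
E
```

```text
t 13.225 back 7.55 lat -0.59 z 0.0866 Fx 0.57 F [ 0.64  0.57 -0.35]
pad z 0.0852 59 n>72mm 184
handle 1778 100.7
t 13.275 at [ 0.5897 -0.1128  0.0868] shift [-0.     -0.     -0.1664] turn [-0.      0.0002  0.002 ] F [-0.13 -0.55 -0.67] w -0.002
```

Call:
jog_arm:
  motion: "0 0 0 -0.05 0 0 0; 0 0 0 -0.1 0 0 0; 0 0 0 -0.17 0 0 0; 0 0 0 -0.17 0 0 0; 0 0 0 -0.17 0 0 0"

```text
time: 13.9
tool_pos: [0.5887, -0.1125, 0.171]
tool_rot: [-0.001, 0.053, 0.999, 0.0]
contact_force: [-0.2, 0.9, -1.0]
gripper_width: -0.004
grasp_force: 0.0
```

```bash
python3 - <<'E'
from h import *
look();pad()
print([(np.round(d['at'],4),round(d['p'],2)) for t in('handle_face','trip_top') for d in place_of('side',t)[:1]])
goal([*TRIP[:2],.17])
E
```

```text
t 13.9 back 8.0 lat -0.5 z 0.171 Fx -0.28 F [-0.18  0.87 -0.97]
pad z 0.0854 60 n>72mm 184
handle 2230 101.4
[(array([ 0.5632, -0.11  ,  0.0964]), 0.63), (array([ 0.4666, -0.0953,  0.0851]), 0.69)]
t 14.05 at [ 0.5881 -0.1123  0.1699] shift [0.2498 0.0015 0.0005] turn [ 0.0004 -0.002   0.002 ] F [ 0.18  0.1  -0.03] w -0.003
```

Call:
jog_arm:
  motion: "0 0.06 0 0 0 0 0; 0 0.12 0 0 0 0 0; 0 0.18 0.001 0 0 0 0; 0 0.249 0.001 0.05 0 0 0; 0 0.249 0.001 0.1 0 0 0"

```text
time: 14.68
tool_pos: [0.463, -0.0985, 0.1199]
tool_rot: [-0.001, 0.053, 0.999, 0.0]
contact_force: [0.2, 0.1, -0.3]
gripper_width: -0.0
grasp_force: 0.0
```

```bash
python3 - <<'E'
from h import *
goal([*TRIP[:2],.09]);goal([*TRIP[:2],.09]);look()
E
```

```text
t 14.675 at [ 0.463  -0.0985  0.1199] shift [-0.002   0.0003  0.0598] turn [ 0.0002 -0.0011  0.0017] F [ 0.22  0.06 -0.26] w -0.0
t 14.675 at [ 0.463  -0.0985  0.1199] shift [-0.002   0.0003  0.0598] turn [ 0.0002 -0.0011  0.0017] F [ 0.22  0.06 -0.26] w -0.0
t 14.675 back 134.44 lat -0.15 z 0.1199 Fx 0.21 F [ 0.22  0.06 -0.26]
```

Call:
jog_arm:
  motion: "0 0 0 0.02 0 0 0; 0 0 0 0.04 0 0 0; 0 0 0 0.056 0 0 0; 0 0 0 0.058 0 0 0; 0 0 0 0.058 0 0 0"

```text
time: 15.3
tool_pos: [0.4657, -0.0992, 0.0932]
tool_rot: [0.0, 0.052, 0.999, -0.0]
contact_force: [-0.3, -0.4, -0.1]
gripper_width: -0.0
grasp_force: 0.0
```

```bash
python3 - <<'E'
from h import *
look()
E
```

```text
t 15.3 back 131.72 lat -0.53 z 0.0932 Fx -0.21 F [-0.25 -0.4  -0.05]
```

Call:
jog_arm:
  motion: "0 0 0 0.004 0 0 0; 0 0 0 0.008 0 0 0; 0 0 0 0.012 0 0 0; 0 0 0 0.014 0 0 0; 0 0 0 0.016 0 0 0"

```text
time: 15.92
tool_pos: [0.4652, -0.0991, 0.0854]
tool_rot: [-0.0, 0.052, 0.999, 0.0]
contact_force: [-3.9, 1.2, 5.3]
gripper_width: 0.001
grasp_force: 2.9
```

Call:
jog_arm:
  motion: "0 0 0 0.002 0 0 0; 0 0 0 0.004 0 0 0; 0 0 0 0.005 0 0 0; 0 0 0 0.006 0 0 0; 0 0 0 0.006 0 0 0"

```text
time: 16.55
tool_pos: [0.4653, -0.0991, 0.0826]
tool_rot: [-0.0, 0.052, 0.999, 0.0]
contact_force: [-3.3, 1.0, 5.2]
gripper_width: 0.003
grasp_force: 2.8
```

```bash
python3 - <<'E'
from h import *
look();pad()
E
```

```text
t 16.55 back 132.15 lat -0.48 z 0.0826 Fx -3.36 F [-3.27  1.01  5.22]
pad z 0.3998 102 n>72mm 946
handle 149 94.0
```

Call:
jog_arm:
  motion: "0 0 0 0.001 0 0 0; 0 0 0 0.002 0 0 0; 0 0 0 0.003 0 0 0; 0 0 0 0.004 0 0 0; 0 0 0 0.005 0 0 0"

```text
time: 17.23
tool_pos: [0.4656, -0.0992, 0.0794]
tool_rot: [0.0, 0.053, 0.999, -0.0]
contact_force: [0.3, -0.1, 1.6]
gripper_width: -0.001
grasp_force: 1.1
```

```bash
python3 - <<'E'
from h import *
look();pad();look()
print([(np.round(d['at'],4),round(d['p'],2)) for t in('handle_face','trip_top') for d in place_of('side',t)[:1]])
E
```

```text
t 17.225 back 131.86 lat -0.54 z 0.0794 Fx 0.35 F [ 0.34 -0.14  1.63]
pad z 0.3967 107 n>72mm 940
handle 150 131.9
t 17.275 back 131.86 lat -0.54 z 0.0793 Fx 0.34 F [0.34 0.01 1.41]
[(array([ 0.6027, -0.1133,  0.0969]), 0.57), (array([ 0.4665, -0.0983,  0.0781]), 0.54)]
```

It has fired: the handle face is at 0.603, about 6 mm forward of where it started. I lift off the pad.

Call:
jog_arm:
  motion: "0 0 0 -0.02 0 0 0; 0 0 0 -0.08 0 0 0; 0 0 0 -0.16 0 0 0; 0 0 0 -0.22 0 0 0; 0 0 0 -0.22 0 0 0"

```text
time: 18.0
tool_pos: [0.4669, -0.0997, 0.1927]
tool_rot: [0.003, 0.052, 0.999, -0.001]
contact_force: [0.1, -0.5, -0.1]
gripper_width: 0.001
grasp_force: 0.0
```

```bash
python3 - <<'E'
from h import *
look();pad()
f=save('side','side4');im=cv2.imread('pics/side4.png')
for t in ('handle_face','trip_top','tier_low','bowl','tin','cup','jar'):
  print(t,[(np.round(d['at'],4),round(d['p'],2)) for d in place_of('side',t)[:1]])
cv2.imwrite('pics/side4c.png',cv2.resize(im[80:260,240:480],None,fx=3,fy=3,interpolation=cv2.INTER_CUBIC))
E
```

```text
t 18.0 back 130.53 lat -0.85 z 0.1927 Fx 0.11 F [ 0.06 -0.54 -0.06]
pad z 0.1983 154 n>72mm 1005
handle 164 131.7
handle_face [(array([ 0.6   , -0.1115,  0.0936]), 0.55)]
trip_top [(array([ 0.4689, -0.0977,  0.0877]), 0.74)]
tier_low [(array([ 0.6778,  0.0455, -0.0012]), 0.9)]
bowl [(array([ 0.5187,  0.0342, -0.0013]), 0.68)]
tin [(array([ 0.5625, -0.2623,  0.002 ]), 0.88)]
cup [(array([ 0.3965, -0.2417,  0.    ]), 0.77)]
jar [(array([ 0.4562,  0.1429, -0.0036]), 0.78)]
```

View pics/side4c.png

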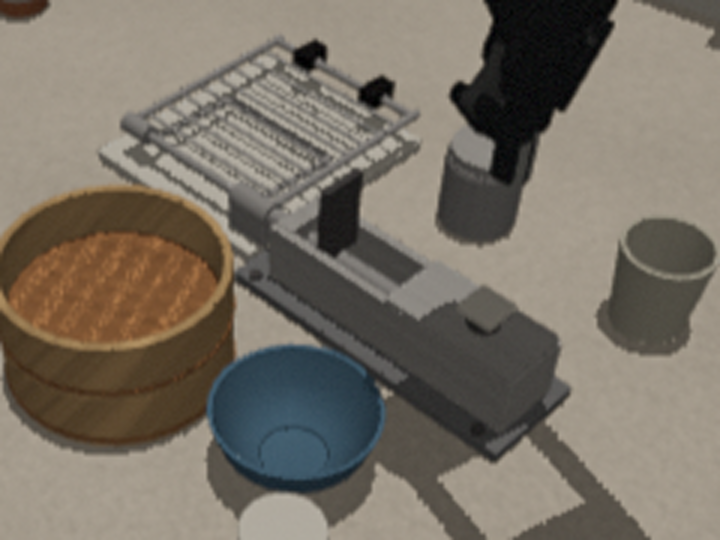

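The crop shows the handle at (340,212), forward of its start at (345,215). The pad is up at (488,308) and the bystanders haven't moved. One quick check of how far forward it went before I hand in.

```bash
python3 - <<'E'
from h import *
f=grab_frame('side')
a,b=[cv2.imread(f'pics/side{i}.png').max(2) for i in(2,4)]
H=FACE.copy();p0=px(f,H);print('px per 6mm',px(f,H+.006*D)-p0)
for im in(a,b):
  w=im[138:165,344:366].astype(float);m=w<45
  v,u=np.nonzero(m);print(m.sum(),u.mean(),v.mean(),[ (np.nonzero(r)[0].min(),np.nonzero(r)[0].max()) for r in m[4:20:4] if r.any()])
C=cloud(f)
for i in range(2):print([np.round(d['at'],4) for d in place_of('side','handle_face')[:1]]);grab_frame('side')
E
```

```text
px per 6mm [-2.  -1.2]
296 10.591216216216216 14.16891891891892 [(np.int64(10), np.int64(17)), (np.int64(5), np.int64(16)), (np.int64(4), np.int64(16)), (np.int64(4), np.int64(16))]
266 8.631578947368421 14.139097744360901 [(np.int64(9), np.int64(15)), (np.int64(3), np.int64(14)), (np.int64(3), np.int64(14)), (np.int64(2), np.int64(14))]
[array([ 0.6004, -0.1112,  0.0933])]
[array([ 0.6015, -0.1121,  0.0939])]
```

The handle shifted about 2 px, which matches a 6 mm move forward: the pin is home.

```bash
python3 -c "
from plant import *
print(job_done())"
```

```text
the job is handed in; nothing more can be done
None
```

The punch was cocked cleanly at about 32 mm of draw and fired with one gentle press; the camera shows the handle about 6 mm forward (pin home), the pad up and no bystander visibly moved, and the job is handed in (no verdict was returned).

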